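Line up the instrument boxes beside the microscope

ROBOT

A 6-joint arm with a two-finger parallel gripper is mounted at the origin on the work surface. World frame = base frame: x ahead of the robot, y to its left, z up, the work surface at z = 0. Lengths are in mm, angles in rad, forces in N, time in s.
With the tool pointing down it reaches from about 275 to 1000 mm from the base axis. Payload 8.4 kg.
Tool frame: the origin (TCP) lies between the finger pads; the fingertips stand r.finger_overhang ahead of it and the grasp point (between the pads) is the TCP (r.finger_overhang is the distance from the TCP to the fingertips, in mm); z points along the fingers, y is the line along which they close (so a half turn about z gives the same grasp; the last joint's range is limited). The gripper opens to 85 mm and grips with 20 to 120 N. Pads are 22 mm wide; open, the fingers measure 114 mm over their backs; the gripper's body (76 mm by 85 mm) begins 54 mm behind the grasp point. The pads swing forward as they close: fully open they stand 13 mm farther back than shut.
Start: joints at [-1.177, 0.353, 1.633, -0, 1.155, -0.002], TCP at [240.965, -576.683, 224.881] pointing down, gripper open.
Joint ranges: [-2.63, 2.63], [-0.92, 2.1], [0.06, 2.66], [-1.3, 4.44], [0, 2.69], [-3.02, 3.02]. Speed limits (rad/s): [2.22, 2.22, 2.79, 3.14, 3.14, 3.14].

INTERFACE

Orientations are given as [roll, pitch, yaw] about the fixed x, y, z axes, in that order (R = Rz(yaw) Ry(pitch) Rx(roll)).
In Python, from rig import r, cams, sign_off gives the robot as it stands.
- The arm moves only by the shell command python3 -m crank 'ROWS' [FORCE]. ROWS is JSON, a list of rows, each a list of 7 numbers: the shift along the tool's x, y, z in m, then the turn, a rotation vector about the tool's x, y, z in rad, then the closure, from 0 (fully open) to 1 (shut). In form: [[dx, dy, dz, ax, ay, az, gripper], ...]. A call has 1 to 5 rows; each row is the pose to reach, as a shift and turn from the pose commanded when the call began, along the tool's axes at that moment; what a row does not reach only later rows make up. A row lasts 1/10 s, in which the tool goes at most 50 mm and 8.59 degrees, less where a joint would pass 70% of its speed; a pose out of reach is approached as far as the arm can. A call with a gripper value outside its range is refused whole. The fingers move at their own pace and stop on an object; FORCE is the grip in N (left out, the last holds). Time passes only in rows, so rows that repeat a pose let the fingers close. It gives the time, the measured TCP pose, the force, the opening and the grip force at its end, in the units of the state.
- r.sense(): the state, without advancing time (a new reading comes with each control period).
- cams.grab_frame(name): name is "scene" or "top" or "wrist"; returns a dict with "image" (480x640x3 uint8, red, green, blue), "fx", "fy", "cx", "cy" (pixels), "position" and "orientation" of the camera in the world. Camera axes: x right, y down, z forward; pixel columns grow to the right and rows downward; lengths in mm; the calibration is good to about 2 mm. A picture is of the moment at which its call begins. There is no depth.
- sign_off(): hands the job in; it is judged then, once.
The state is a dict: "clock": time; "qpos": joint angles; "qvel": joint speeds; "joint_efforts": joint torques, N m; "eef_pos": TCP position; "tcp_rot": TCP orientation; "contact_force": force on the tool from outside, world axes, zero at the start; "wrist_torque": the same for the moment, N m; "opening": opening from 0.0 (shut) to 1.0 (fully open); "grasp_force": force on a finger pad.
Only numpy, scipy, OpenCV 4.12 (cv2) and the standard library are available. Lean on these libraries where they do the work, as an engineer would, in place of code of your own. Each camera call takes 0.05 s, during which the arm holds its last target. There are 200 camera calls.

TASK

Tidy the five lidded instrument boxes onto the row of four pads in order of height, one kind to a pad: the lowest on the pad nearest the microscope, then rising, so that the tallest is farthest from it. The two low boxes with blue lids share that first pad, stacked one on the other with the feet of the upper one settled in the lid recesses of the lower. Set each box squarely in the middle of its pad with its long side along the row, keep the boxes upright, and do not bump the microscope.

Things in the scene. Friction and masses are not known exactly. Their poses are not given: they have to be found in the camera images.
- low_box_1: white lidded box, blue lid, 30 mm tall from feet to lid top, straight sides 54 mm wide (x) by 80 mm long (y); one of two twins, either may be below; settled on its twin it stands 25 mm higher. Feet 5 mm high, 11 mm across tapering to 7, at x +-15.5, y +-28.5 mm; above them in the lid, square recesses 15 mm wide, 5.5 mm deep. Origin: centre of the underside of the feet; z up. Same after half a turn. 60 to 250 g
- low_box_2: white lidded box, blue lid, 30 mm tall from feet to lid top, straight sides 54 mm wide (x) by 80 mm long (y); twin of low_box_1, see there. Feet 5 mm high, 11 mm across tapering to 7, at x +-15.5, y +-28.5 mm; above them in the lid, square recesses 15 mm wide, 5.5 mm deep. Origin: centre of the underside of the feet; z up. Same after half a turn. 60 to 250 g
- box_60: white lidded box, green lid, 60 mm tall from feet to lid top, straight sides 54 mm wide (x) by 80 mm long (y). Feet 5 mm high, 11 mm across tapering to 7, at x +-15.5, y +-28.5 mm; above them in the lid, square recesses 15 mm wide, 5.5 mm deep. Origin: centre of the underside of the feet; z up. Same after half a turn. 60 to 250 g
- box_75: white lidded box, orange lid, 75 mm tall from feet to lid top, straight sides 54 mm wide (x) by 80 mm long (y). Feet 5 mm high, 11 mm across tapering to 7, at x +-15.5, y +-28.5 mm; above them in the lid, square recesses 15 mm wide, 5.5 mm deep. Origin: centre of the underside of the feet; z up. Same after half a turn. 60 to 250 g
- box_90: white lidded box, red lid, 90 mm tall from feet to lid top, straight sides 54 mm wide (x) by 80 mm long (y). Feet 5 mm high, 11 mm across tapering to 7, at x +-15.5, y +-28.5 mm; above them in the lid, square recesses 15 mm wide, 5.5 mm deep. Origin: centre of the underside of the feet; z up. Same after half a turn. 60 to 250 g
- pad_1: one of four identical black rubber pads in a row, the one farthest to +y; 66 mm along its x, 92 mm along its y, 2 mm thick, with a thin light-grey outline, fixed to the bench. Its y axis runs roughly along the row (towards +y), so a box lies with its long side along the row. Origin: centre of the underside, on the bench.
- pad_2: one of four identical black rubber pads in a row, the second from the +y end; 66 mm along its x, 92 mm along its y, 2 mm thick, with a thin light-grey outline, fixed to the bench. Its y axis runs roughly along the row (towards +y), so a box lies with its long side along the row. Origin: centre of the underside, on the bench.
- pad_3: one of four identical black rubber pads in a row, the third from the +y end; 66 mm along its x, 92 mm along its y, 2 mm thick, with a thin light-grey outline, fixed to the bench. Its y axis runs roughly along the row (towards +y), so a box lies with its long side along the row. Origin: centre of the underside, on the bench.
- pad_4: one of four identical black rubber pads in a row, the one farthest to -y; 66 mm along its x, 92 mm along its y, 2 mm thick, with a thin light-grey outline, fixed to the bench. Its y axis runs roughly along the row (towards +y), so a box lies with its long side along the row. Origin: centre of the underside, on the bench.
- microscope: white and black stereo microscope on a boom stand, about 475 mm tall, fixed, off the +y end or the -y end of the row (a grey light-source box is off the other end). Origin: on the bench straight below its lens, in a white tray 22 mm high; eyepieces reach about 150 mm from there towards -x, the stand 320 mm towards +x, 100 mm to each side
Not all that is in view belongs to the job. What is shaped like the low_box_1 but black, green or turquoise is not meant.

How it is judged:
By the outcome, as a careful person would: the job done as asked, in the order asked, and still so for the second after the job is handed in, with the robot touching nothing.
It also fails if it takes over 106 s, if anything falls off the work surface, if the arm or the gripper's body presses on something with over 40 N, if the wrist force passes 120 N, or if a joint passes its speed limit or range.

## Working session

There is one attempt and no reset: what is moved stays moved. The work goes in short steps, Python scripts to look and compute and a shell command to move; the robot and the scene stay as the last step left them, time stands still between calls to the robot, and variables do not carry over. Pictures are saved under pics/ and viewed, at most 14 in all, crops included, and the job is handed in when it is done.

```bash
ls; mkdir -p pics
python3 - <<'E'
from rig import r,cams
import cv2
print(r.finger_overhang,r.sense())
for n in("scene","top"):
    f=cams.grab_frame(n);print(n,{k:v for k,v in f.items() if k!="image"})
    cv2.imwrite(f"pics/{n}0.png",f["image"][:,:,::-1])
E
```

```text
pics
19.0 {'clock': 0.0, 'qpos': array([-1.17741662e+00,  3.53661372e-01,  1.63417858e+00, -1.68283050e-05,
        1.15518060e+00, -2.41573599e-03]), 'qvel': array([-1.19532002e-03, -1.02719136e-04, -6.17182494e-04, -2.19499261e-05,
        1.53891248e-03,  7.53207684e-04]), 'joint_efforts': array([ 1.56408398e-03, -6.05258989e+01, -3.42071486e+01,  1.84361775e-04,
        9.28558235e-03, -8.57036554e-06]), 'eef_pos': array([ 240.75590788, -576.21984023,  224.1344095 ]), 'tcp_rot': array([-3.14016473e+00,  1.19365035e-05,  3.95802256e-01]), 'contact_force': array([ 0.26208058, -0.4971087 ,  0.72265755]), 'wrist_torque': array([ 0.01770572, -0.01324795,  0.02611732]), 'grasp_force': 0.0, 'opening': 1.0003774633077887}
scene {'fx': 538.3264946113812, 'fy': 538.3264946113812, 'cx': 321.0980209485425, 'cy': 243.15582595089765, 'position': array([1295.25068599, -940.70084721, 1081.68199334]), 'orientation': array([-2.26640379,  0.00785106,  0.69697717])}
top {'fx': 623.3980093326687, 'fy': 623.3980093326687, 'cx': 314.21752797088726, 'cy': 256.54676635398494, 'position': array([ 319.90089684,    7.67415315, 1810.30021472]), 'orientation': array([-3.06744535e+00,  2.23688113e-03, -1.57704912e+00])}
```

View pics/top0.png

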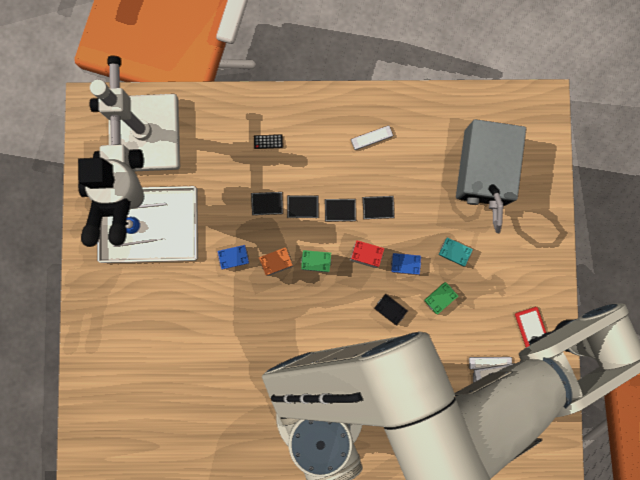

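View pics/scene0.png

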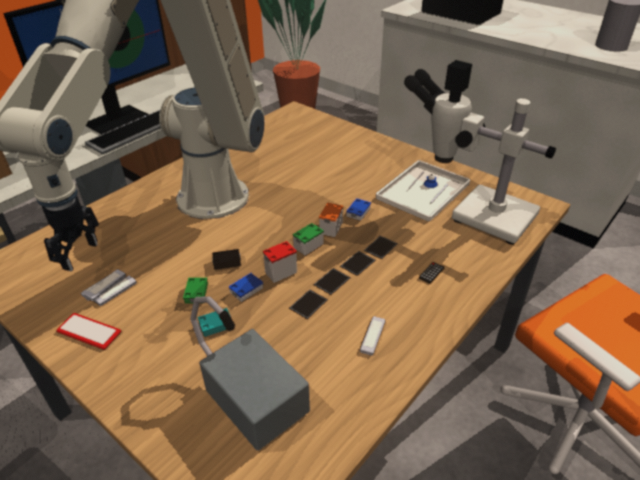

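The top view shows the boxes in a row: blue (233,257), orange (276,261), tall green (316,261), red (367,253) and blue (406,263). The pads run from (267,203) to (378,207), with the microscope at the left (+y), so pad_1 is the first pad.

The candidates for "green" are (316,261) and (441,297). In the scene view, the first has tall white sides (308,238) and the second is low with no white (195,290), so it's a decoy. The turquoise (456,251) and black (391,310) boxes are also decoys. I'll measure next and confirm this in a crop.

```bash
cat > h.py <<'E'
import numpy as np,cv2
from scipy.spatial.transform import Rotation as R
from rig import r,cams
def ray(f,uv,z):
    uv=np.atleast_2d(uv).astype(float)
    d=np.c_[(uv[:,0]-f["cx"])/f["fx"],(uv[:,1]-f["cy"])/f["fy"],np.ones(len(uv))]@R.from_euler("xyz",f["orientation"]).as_matrix().T
    p=np.array(f["position"]);return p+d*((z-p[2])/d[:,2])[:,None]
HS={"red":[(0,6),(174,180)],"orange":[(7,16)],"green":[(45,75)],"blue":[(105,125)]}
def mask(im,c):
    h=cv2.cvtColor(im,cv2.COLOR_RGB2HSV)
    if c=="black": return ((h[...,2]<55)).astype(np.uint8)*255
    return sum(cv2.inRange(h,(a,130,50),(b,255,255)) for a,b in HS[c])
def rects(f,c,z,amin,amax=1e9):
    """rectangles on plane z: centre xy, long, short, yaw of long side from +y (rad), pixel"""
    out=[]
    m=cv2.morphologyEx(mask(f["image"],c),cv2.MORPH_CLOSE,np.ones((3,3)))
    for k in cv2.findContours(m,cv2.RETR_EXTERNAL,cv2.CHAIN_APPROX_NONE)[0]:
        if not amin<cv2.contourArea(k)<amax: continue
        k=k[:,0,:]
        w=ray(f,k,z)[:,:2].astype(np.float32)
        (c0,s,a)=cv2.minAreaRect(w)
        th=np.deg2rad(a)+(0 if s[0]>s[1] else np.pi/2) # direction of long side
        th=(th-np.pi/2+np.pi/2)%np.pi-np.pi/2
        out.append((np.round(c0,1),round(max(s),1),round(min(s),1),round(th,3),k.mean(0).round()))
    return out
def go(x,y,yaw):
    """shift in tool axes (mm) to world xy and turn about tool z to reach yaw, from sensed pose"""
    s=r.sense();y0=s["tcp_rot"][2];Rm=R.from_euler("xyz",s["tcp_rot"]).as_matrix()
    d=Rm.T@np.array([x-s["eef_pos"][0],y-s["eef_pos"][1],0])
    t=-((yaw-y0+np.pi/2)%np.pi-np.pi/2)
    print("dx dy mm",d[:2].round(1),"az",round(t,3),"z",s["eef_pos"][2].round(1),"yaw",y0.round(3),"q6",s["qpos"][5].round(2))
E
python3 - <<'E'
from h import *
f=cams.grab_frame("top")
for c,z,n in[("red",90,150),("orange",75,150),("green",60,150),("blue",30,150),("black",2,300)]:
    for x in rects(f,c,z,n,1500): print(c,*x)
im=f["image"][180:330,200:490];cv2.imwrite("pics/c1.png",cv2.resize(im,None,fx=2.7,fy=2.7,interpolation=2)[:,:,::-1])
E
```

```text
red [ 252.7 -583.1] 95.9 67.1 -1.276 [529. 322.]
red [ 456.3 -136.5] 80.5 54.9 -0.291 [367. 253.]
orange [437.8 120.2] 83.6 55.7 0.353 [275. 261.]
green [ 332.  -342.2] 77.5 51.2 0.714 [440. 298.]
green [438.2   6.9] 76.7 50.6 -0.097 [316. 261.]
blue [ 430.8 -250.9] 78.7 52.5 -0.097 [406. 263.]
blue [453.3 244. ] 78.8 52.9 0.221 [233. 257.]
black [ 300.7 -209. ] 79.4 53.2 -0.663 [391. 309.]
black [591.8 -65.4] 82.0 56.0 -0.007 [340. 210.]
black [558.1 618.6] 140.7 135.6 0.021 [106. 222.]
black [ 598.4 -176.8] 80.4 57.4 0.046 [378. 207.]
black [601.4  44.3] 79.1 56.1 -0.007 [302. 206.]
black [612.4 149.6] 84.9 59.1 0.001 [266. 203.]
black [705.2 659.5] 116.1 114.0 -1.226 [ 93. 175.]
```

View pics/c1.png

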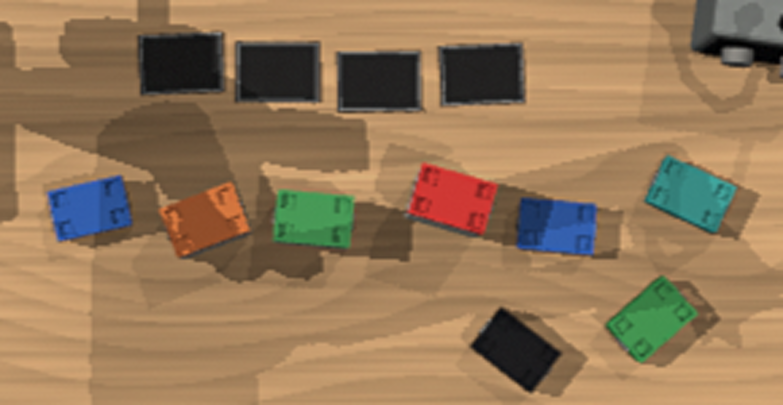

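The crop confirms the choice. The tall orange, green and red boxes and the two blue ones have recessed lids, and the low green, turquoise and black decoys are off to the side. I'll start with red, which goes to pad_4.

```bash
python3 -c "
from h import *
go(456,-136,1.28)"
```

```text
dx dy mm [ 368.3 -323.3] az -0.884 z 224.3 yaw 0.396 q6 -0.0
```

```bash
python3 -m crank '[[0.035,-0.03,0,0,0,-0.1,0],[0.07,-0.06,0,0,0,-0.2,0],[0.105,-0.09,0,0,0,-0.3,0],[0.14,-0.12,0,0,0,-0.4,0],[0.175,-0.15,0,0,0,-0.5,0]]' 40; python3 -c "
from h import *
go(456,-136,1.28)"
```

```text
clock: 0.65
eef_pos: [344.9, -369.1, 224.7]
tcp_rot: [-3.141, -0.0, 0.899]
contact_force: [0.7, 0.1, -0.4]
opening: 0.993
grasp_force: 0.0
dx dy mm [251.6 -58. ] az -0.381 z 224.7 yaw 0.899 q6 -0.15
```

```bash
python3 -m crank '[[0.048,-0.011,0,0,0,-0.08,0],[0.096,-0.022,0,0,0,-0.16,0],[0.144,-0.034,0,0,0,-0.24,0],[0.192,-0.045,0,0,0,-0.32,0],[0.235,-0.055,0,0,0,-0.38,0]]'; python3 -m crank '[[0,0,0,0,0,0,0]]'
python3 - <<'E'
from h import *
go(456,-136,1.28)
f=cams.grab_frame("wrist");print({k:v for k,v in f.items() if k!="image"})
cv2.imwrite("pics/w1.png",f["image"][:,:,::-1])
for x in rects(f,"red",90,1000): print(*x)
for x in rects(cams.grab_frame("top"),"red",90,100): print(*x)
E
```

```text
clock: 1.15
eef_pos: [449.0, -150.8, 225.0]
tcp_rot: [3.141, -0.0, 1.279]
contact_force: [-0.6, -0.4, -0.1]
opening: 0.999
grasp_force: 0.0
clock: 1.25
eef_pos: [450.2, -148.8, 224.9]
tcp_rot: [3.141, -0.001, 1.282]
contact_force: [0.1, -0.3, -0.3]
opening: 1.001
grasp_force: 0.0
dx dy mm [14.   1.9] az 0.002 z 224.9 yaw 1.282 q6 -0.04
{'fx': 332.7195818127392, 'fy': 332.7195818127392, 'cx': 321.6420095682914, 'cy': 239.37063011427193, 'position': array([468.0234363 , -86.52866675, 374.46493501]), 'orientation': array([ 2.87923351e+00,  1.15384142e-03, -2.88523719e-01])}
[ 454.5 -136.3] 80.6 53.3 -0.289 [324. 210.]
[ 225.7 -591.1] 151.5 66.8 -1.27 [534. 336.]
```

View pics/w1.png

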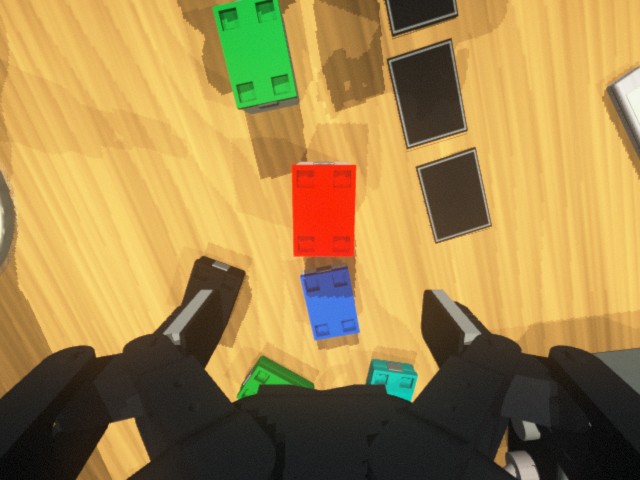

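The wrist view shows red centred at (324,210), with its recesses visible and the fingers straddling it. It agrees with the top camera to 2 mm, so I'll descend and grip.

```bash
python3 -m crank '[[0.013,0.003,0.04,0,0,0,0],[0.013,0.003,0.09,0,0,0,0],[0.013,0.003,0.13,0,0,0,0],[0.013,0.003,0.163,0,0,0,0],[0.013,0.003,0.163,0,0,0,0]]'; python3 -m crank '[[0,0,0,0,0,0,1],[0,0,0,0,0,0,1],[0,0,0,0,0,0,1],[0,0,0,0,0,0,1],[0,0,0,0,0,0,1]]' 40; python3 -m crank '[[0,0,0,0,0,0,1],[0,0,0,0,0,0,1]]';  python3 - <<'E'
from h import *
f=cams.grab_frame("top")
for x in rects(f,"black",2,300,1000): print(*x)
go(598.4,-176.8,1.571+.046)
E
```

```text
clock: 1.85
eef_pos: [451.5, -141.7, 58.4]
tcp_rot: [-3.134, 0.0, 1.274]
contact_force: [0.6, 0.2, -0.4]
opening: 1.002
grasp_force: 0.0
clock: 2.35
eef_pos: [456.3, -142.1, 63.8]
tcp_rot: [3.138, 0.0, 1.276]
contact_force: [-2.4, -0.9, 9.0]
opening: 0.62
grasp_force: 41.5
clock: 2.55
eef_pos: [456.3, -142.1, 63.9]
tcp_rot: [3.138, 0.0, 1.276]
contact_force: [-2.2, -2.1, 8.4]
opening: 0.618
grasp_force: 41.5
[591.8 -65.4] 82.0 56.0 -0.007 [340. 210.]
[ 598.4 -176.7] 80.5 57.4 0.046 [378. 207.]
[599.9  47.1] 84.8 59.0 -0.007 [302. 207.]
[610.9 148.2] 87.7 62.1 0.001 [267. 204.]
[705.2 659.5] 116.1 114.0 -1.226 [ 93. 175.]
dx dy mm [  8.1 146. ] az -0.341 z 63.9 yaw 1.276 q6 -0.01
```

```bash
python3 -m crank '[[0,0,-0.04,0,0,0,1],[0,0,-0.08,0,0,0,1],[0,0.04,-0.08,0,0,0,1],[0,0.04,-0.08,0,0,0,1]]'
python3 - <<'E'
from h import *
f=cams.grab_frame("wrist");s=r.sense()
cv2.imwrite("pics/w2.png",f["image"][:,:,::-1])
z=s["eef_pos"][2]-63.9
for x in rects(f,"red",90+z,1000): print("red",*x,z)
for x in rects(f,"black",2,1500): print(*x)
g=dict(f);g["image"]=cv2.imread("pics/w1.png")[:,:,::-1].copy();g["position"]=np.array([468.02,-86.53,374.46]);g["orientation"]=np.array([2.87923,.00115,-.28852])
print("w1")
for x in rects(g,"black",2,1500): print(*x)
go(598.4,-176.8,1.571+.046)
E
```

```text
clock: 3.0
eef_pos: [499.4, -154.9, 145.7]
tcp_rot: [3.131, 0.0, 1.276]
contact_force: [0.6, 0.4, -2.6]
opening: 0.622
grasp_force: 45.4
red [ 501.  -157.5] 97.3 80.6 -0.259 [328. 319.] 80.18692770781257
[ 518.3 -395.4] 554.5 143.8 1.264 [405. 437.]
[ 204.8 -309.3] 268.3 100.2 -1.27 [ 91. 427.]
[594.2 -45.2] 48.5 42.7 -1.537 [391.  61.]
w1
[ 373.2 -390.6] 918.3 276.2 1.284 [316. 414.]
[589.4 -53.7] 59.1 57.9 0.009 [427.  81.]
dx dy mm [  7.8 104.4] az -0.341 z 144.1 yaw 1.276 q6 -0.01
```

View pics/w2.png

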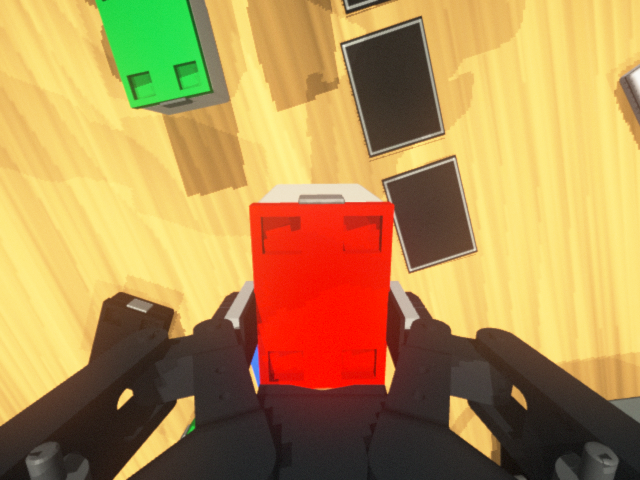

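The wrist view shows red held square with its lid at (250..391, 203..388). Pad_4 is at (430,213) and pad_3 at (392,87), and their interiors are brighter than my black threshold, so I'll adjust that.

```bash
python3 - <<'E'
s=open("h.py").read()
s=s.replace('''return ((h[...,2]<55)).astype(np.uint8)*255''','''return cv2.inRange(h,(0,0,0),(180,110,85))''')
s=s.replace('cv2.MORPH_CLOSE,np.ones((3,3)))','cv2.MORPH_CLOSE,np.ones((3,3)))\n    if amin>=1000: m=cv2.morphologyEx(m,cv2.MORPH_OPEN,np.ones((9,9)))')
open("h.py","w").write(s)
E
python3 - <<'E'
from h import *
f=cams.grab_frame("wrist");s=r.sense()
for x in rects(f,"red",170.2,1000): print("red",*x)
for x in rects(f,"black",2,1500): print(*x)
g=dict(f);g["image"]=cv2.imread("pics/w1.png")[:,:,::-1].copy();g["position"]=np.array([468.02,-86.53,374.46]);g["orientation"]=np.array([2.87923,.00115,-.28852])
print("w1")
for x in rects(g,"black",2,1500): print(*x)
print(s["eef_pos"],s["tcp_rot"])
E
```

```text
red [ 497.4 -155.1] 93.7 76.5 -0.284 [328. 308.]
[ 437.9 -344.3] 720.0 188.5 1.271 [287. 418.]
[589.2 -64.8] 83.0 59.2 0.002 [399.  85.]
w1
[ 367.4 -410.4] 918.3 234.9 1.284 [315. 419.]
[ 596.1 -175.5] 79.1 58.0 0.033 [453. 192.]
[589.2 -63.3] 86.6 59.4 0.005 [428.  92.]
[ 494.13305981 -153.26121583  142.90649157] [ 3.13977370e+00 -2.14759971e-06  1.27579986e+00]
```

Run:
```python
from h import *
f=cams.grab_frame("wrist");s=r.sense();print(s["eef_pos"])
p=ray(f,[[251,203],[392,203]],90+s["eef_pos"][2]-63.9);Rm=R.from_euler("xyz",s["tcp_rot"]).as_matrix()
print((p-s["eef_pos"])@Rm)
go(597.2,-181.3,1.611)
```

```text
[ 492.95810393 -152.8920613   142.14729307]
[[ 45.64067128 -26.07344246 -26.09337644]
 [ 45.63809912  26.84192045 -26.10689027]]
dx dy mm [  3.1 108. ] az -0.335 z 142.1 yaw 1.276 q6 -0.01
```

```bash
python3 -m crank '[[0.001,0.036,0,0,0,-0.11,1],[0.002,0.072,0,0,0,-0.22,1],[0.003,0.108,0,0,0,-0.335,1],[0.003,0.108,0,0,0,-0.335,1],[0.003,0.108,0,0,0,-0.335,1]]';python3 -m crank '[[0,0,0.03,0,0,0,1],[0,0,0.06,0,0,0,1],[0,0,0.06,0,0,0,1],[0,0,0.06,0,0,0,1],[0,0,0.06,0,0,0,1]]'; python3 -c "
from h import *
go(597.2,-181.3,1.611)"
```

```text
clock: 3.65
eef_pos: [596.6, -181.2, 140.9]
tcp_rot: [-3.139, -0.001, 1.61]
contact_force: [0.0, -0.1, -1.7]
opening: 0.622
grasp_force: 45.4
clock: 4.15
eef_pos: [598.1, -181.7, 83.5]
tcp_rot: [3.14, 0.001, 1.61]
contact_force: [0.7, 0.1, -1.5]
opening: 0.626
grasp_force: 45.4
dx dy mm [ 0.4 -0.9] az -0.001 z 83.5 yaw 1.61 q6 -0.34
```

```bash
python3 -m crank '[[0,-0.001,0.008,0,0,0,1],[0,-0.001,0.014,0,0,0,1],[0,-0.001,0.016,0,0,0,1],[0,-0.001,0.0175,0,0,0,1],[0,-0.001,0.0175,0,0,0,1]]'
```

```text
clock: 4.65
eef_pos: [596.5, -181.8, 65.9]
tcp_rot: [-3.141, 0.0, 1.611]
contact_force: [-5.5, 1.3, 14.8]
opening: 0.624
grasp_force: 47.5
```

```bash
python3 -m crank '[[0,0,0,0,0,0,0.2],[0,0,0,0,0,0,0],[0,0,0,0,0,0,0],[0,0,0,0,0,0,0]]';python3 -m crank '[[0,0,-0.04,0,0,0,0],[0,0,-0.08,0,0,0,0],[0,0,-0.12,0,0,0,0],[0,0,-0.16,0,0,0,0],[0,0,-0.16,0,0,0,0]]'
python3 - <<'E'
from h import *
f=cams.grab_frame("wrist")
for x in rects(f,"red",92,1000): print(*x)
for x in rects(f,"black",2,1500): print(*x)
go(437.8,120.2,1.924)
E
```

```text
clock: 5.05
eef_pos: [596.7, -181.6, 64.3]
tcp_rot: [-3.142, -0.0, 1.611]
contact_force: [0.7, 0.2, 0.9]
opening: 0.997
grasp_force: 0.0
clock: 5.55
eef_pos: [599.8, -182.5, 230.5]
tcp_rot: [3.133, 0.003, 1.611]
contact_force: [1.1, -0.6, -0.7]
opening: 0.999
grasp_force: 0.0
[ 592.5 -176.2] 79.8 54.3 0.04 [314. 216.]
[ 613.4 -436.8] 936.2 293.3 -1.54 [329. 413.]
[589.1 -64.9] 83.4 59.1 0.0 [315.  94.]
dx dy mm [ 308.5 -148.4] az -0.313 z 227.5 yaw 1.611 q6 -0.34
```

```bash
python3 -m crank '[[0.04,-0.019,0,0,0,-0.04,0],[0.08,-0.038,0,0,0,-0.08,0],[0.12,-0.057,0,0,0,-0.12,0],[0.16,-0.076,0,0,0,-0.16,0],[0.2,-0.095,0,0,0,-0.2,0]]';python3 -m crank '[[0.042,-0.008,0,0,0,-0.04,0],[0.08,-0.016,0,0,0,-0.08,0],[0.115,-0.025,0,0,0,-0.11,0],[0.115,-0.025,0,0,0,-0.11,0],[0.115,-0.025,0,0,0,-0.11,0]]'
python3 - <<'E'
from h import *
f=cams.grab_frame("top")
for x in rects(f,"red",92,200,1500): print(*x)
f=cams.grab_frame("wrist")
for x in rects(f,"orange",75,1000): print(*x)
for x in rects(f,"green",60,1000): print(*x)
for x in rects(f,"black",2,1500): print(*x)
cv2.imwrite("pics/w3.png",f["image"][:,:,::-1])
go(437.8,120.2,1.924)
E
```

```text
clock: 6.1
eef_pos: [491.9, 15.7, 223.0]
tcp_rot: [-3.14, -0.001, 1.812]
contact_force: [0.9, 0.4, -0.2]
opening: 1.001
grasp_force: 0.0
clock: 6.6
eef_pos: [441.3, 120.6, 223.5]
tcp_rot: [-3.14, 0.0, 1.923]
contact_force: [0.7, -0.7, 0.5]
opening: 1.0
grasp_force: 0.0
[ 225.8 -590.5] 151.2 66.7 -1.27 [535. 336.]
[ 594.2 -176.4] 81.9 55.8 0.044 [381. 204.]
[366.2 -14.7] 68.3 30.8 -0.095 [205. 324.]
[442.4 128.8] 75.7 68.3 -1.22 [320. 211.]
[436.5   7.8] 83.1 54.1 -0.099 [281. 317.]
[ 530.  -139.6] 915.8 232.0 -1.217 [339. 417.]
[603.7 149.2] 89.6 53.1 0.038 [465. 230.]
dx dy mm [ 2.  -3.9] az -0.004 z 223.8 yaw 1.92 q6 -0.09
```

View pics/w3.png

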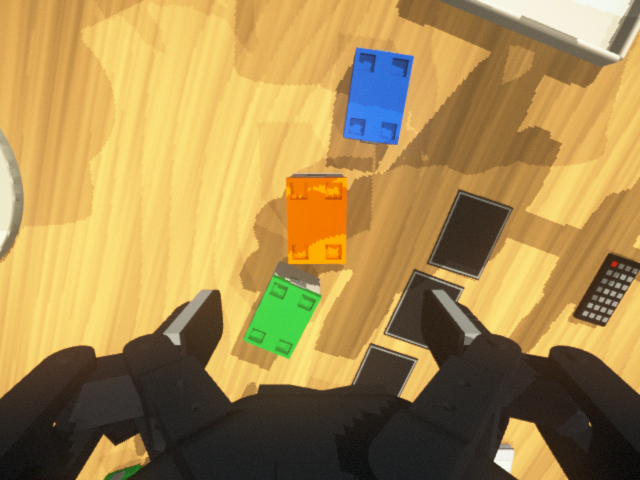

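Orange spans (288..347, 178..264) in the wrist view; the sunlit half of its lid leaks out of the hue mask. Green is at (281,317), blue at (378,97) and pad_1 at (470,235). I'll use the orange corners directly.

```bash
sed -i 's/"green":\[(45,75)\]/"green":[(50,75)]/; s/(7,16)/(7,22)/; s/(a,130,50)/(a,185 if c=="orange" else 130,50)/' h.py
python3 - <<'E'
from h import *
f=cams.grab_frame("wrist")
p=ray(f,[[288,178],[347,178],[346,264],[288,264]],75)[:,:2];print(p.mean(0),p)
for x in rects(f,"orange",75,1000): print(*x)
for x in rects(f,"green",60,1000): print(*x)
for x in rects(f,"black",2,1500): print(*x)
go(*p.mean(0),1.924)
E
```

```text
[436.58927264 118.9331057 ] [[398.66076646 147.87169788]
 [447.67930409 165.75243363]
 [475.80908302  90.48196997]
 [424.20793698  71.62632134]]
[435.2 119.4] 80.3 55.2 0.35 [316. 219.]
[436.4   7.8] 82.4 53.7 -0.097 [281. 316.]
[ 530.3 -140.1] 916.1 232.0 -1.219 [336. 416.]
[600.4 149.4] 89.2 47.9 0.082 [462. 234.]
dx dy mm [ 1.5 -5.6] az -0.004 z 223.9 yaw 1.92 q6 -0.09
```

```bash
python3 -m crank '[[0.002,-0.005,0.045,0,0,0,0],[0.002,-0.005,0.09,0,0,0,0],[0.002,-0.005,0.135,0,0,0,0],[0.002,-0.005,0.17,0,0,0,0],[0.002,-0.005,0.17,0,0,0,0]]'; python3 -m crank '[[0,0,0,0,0,0,1],[0,0,0,0,0,0,1],[0,0,0,0,0,0,1],[0,0,0,0,0,0,1],[0,0,0,0,0,0,1]]' 40; python3 -m crank '[[0,0,0,0,0,0,1],[0,0,0,0,0,0,1]]';  python3 -m crank '[[0,0,-0.04,0,0,0,1],[0,0,-0.08,0,0,0,1],[0,0,-0.1,0,0,0,1],[0,0,-0.1,0,0,0,1],[0,0,-0.1,0,0,0,1]]';  python3 - <<'E'
from h import *
f=cams.grab_frame("wrist");s=r.sense()
cv2.imwrite("pics/w4.png",f["image"][:,:,::-1])
m=mask(f["image"],"orange");ys,xs=np.where(cv2.erode(m,np.ones((9,9)))>0);print(xs.min()-4,xs.max()+4,ys.min()-4,ys.max()+4)
u0,u1,v=xs.min()-4,xs.max()+5,ys.min()-4
p=ray(f,[[u0,v],[u1,v]],75+100-.0);Rm=R.from_euler("xyz",s["tcp_rot"]).as_matrix()
print(s["eef_pos"],(p-s["eef_pos"])@Rm)
for x in rects(f,"black",2,1500): print(*x)
go(590,-64.5,1.573)
E
```

```text
clock: 7.25
eef_pos: [433.8, 118.5, 50.6]
tcp_rot: [-3.133, -0.001, 1.919]
contact_force: [0.0, 0.3, 0.7]
opening: 0.998
grasp_force: 0.0
clock: 7.75
eef_pos: [438.2, 120.5, 56.4]
tcp_rot: [3.138, 0.001, 1.921]
contact_force: [-1.7, -1.9, 8.3]
opening: 0.62
grasp_force: 41.7
clock: 7.95
eef_pos: [438.3, 120.5, 56.4]
tcp_rot: [3.138, 0.001, 1.921]
contact_force: [0.0, -1.9, 8.4]
opening: 0.617
grasp_force: 41.7
clock: 8.45
eef_pos: [437.0, 120.4, 155.1]
tcp_rot: [3.139, 0.0, 1.921]
contact_force: [0.1, -0.6, -1.4]
opening: 0.621
grasp_force: 44.4
254 395 212 387
[436.32743124 120.25011035 154.21330285] [[ 41.8015983  -27.11391756 -20.79108978]
 [ 41.79044494  28.91351037 -20.78221993]]
[500.4 -61.3] 746.6 226.8 -1.222 [359. 418.]
[606.8 149.3] 90.2 59.6 0.04 [500. 250.]
dx dy mm [-226.2   81. ] az 0.348 z 154.2 yaw 1.921 q6 -0.08
```

```bash
python3 -m crank '[[-0.045,0.016,0,0,0,0.07,1],[-0.09,0.032,0,0,0,0.14,1],[-0.135,0.048,0,0,0,0.21,1],[-0.18,0.064,0,0,0,0.28,1],[-0.225,0.081,0,0,0,0.348,1]]';python3 -m crank '[[0,0,0,0,0,0,1],[0,0,0,0,0,0,1]]'
python3 - <<'E'
from h import *
go(591.2,-65.3,1.573)
for i in range(2):f=cams.grab_frame("top")
for x in rects(f,"red",92,200,1500): print(*x)
for x in rects(f,"black",2,300,1500): print(*x)
f=cams.grab_frame("wrist")
cv2.imwrite("pics/w5.png",f["image"][:,:,::-1])
for x in rects(f,"black",2,1500): print(*x)
E
```

```text
clock: 9.0
eef_pos: [589.9, -64.8, 152.5]
tcp_rot: [-3.139, -0.0, 1.57]
contact_force: [-0.2, 0.7, -1.0]
opening: 0.616
grasp_force: 44.4
clock: 9.2
eef_pos: [589.1, -64.0, 152.3]
tcp_rot: [-3.138, -0.001, 1.571]
contact_force: [-0.9, 0.6, -0.9]
opening: 0.615
grasp_force: 44.4
dx dy mm [-1.3  2.1] az -0.002 z 152.3 yaw 1.571 q6 -0.11
[ 225.8 -590.3] 151.3 66.9 -1.27 [534. 336.]
[ 594.2 -192.6] 53.6 44.5 1.557 [387. 204.]
[-60.5 196.3] 166.6 28.5 -1.335 [250. 436.]
[   2.4 -783.2] 146.1 69.6 -1.558 [591. 412.]
[-18.5  86.5] 233.3 50.4 -1.52 [284. 421.]
[ 316.9 -190. ] 136.2 67.7 -0.796 [385. 302.]
[601.4  48.6] 81.9 62.0 -0.007 [301. 206.]
[601.2 -81. ] 119.2 80.6 -0.044 [345. 206.]
[611.1 149.5] 90.9 67.9 0.001 [267. 203.]
[705.1 655.1] 128.9 107.6 -1.413 [ 93. 175.]
[795.4 145.1] 82.8 39.0 -0.007 [267. 141.]
[ 721.3 -481.8] 239.9 123.9 1.417 [472. 177.]
[870.7 576.3] 138.3 91.1 -1.051 [123. 118.]
[ 582.2 -268.8] 741.2 194.6 -1.563 [306. 418.]
[598.5  44.8] 83.3 62.0 -0.013 [337.  94.]
```

```bash
python3 -m crank '[[-0.001,0.002,0.03,0,0,0,1],[-0.001,0.002,0.06,0,0,0,1],[-0.001,0.002,0.08,0,0,0,1],[-0.001,0.002,0.085,0,0,0,1],[-0.001,0.002,0.085,0,0,0,1]]';python3 -m crank '[[0,0,0,0,0,0,1]]'; python3 -c "
from h import *
go(591.2,-65.3,1.573)"
```

```text
clock: 9.85
eef_pos: [591.1, -63.4, 69.0]
tcp_rot: [-3.14, -0.0, 1.574]
contact_force: [-0.0, 0.3, -0.8]
opening: 0.614
grasp_force: 44.3
clock: 9.95
eef_pos: [592.5, -63.9, 70.5]
tcp_rot: [3.14, 0.0, 1.574]
contact_force: [0.2, -0.3, -1.8]
opening: 0.618
grasp_force: 44.3
dx dy mm [-1.4 -1.3] az 0.001 z 70.5 yaw 1.574 q6 -0.11
```

```bash
python3 -m crank '[[-0.001,0,0.006,0,0,0,1],[-0.001,0,0.009,0,0,0,1],[-0.001,0,0.011,0,0,0,1],[-0.001,0,0.012,0,0,0,1],[-0.001,0,0.012,0,0,0,1]]';python3 -m crank '[[0,0,0,0,0,0,0.3],[0,0,0,0,0,0,0.2],[0,0,0,0,0,0,0],[0,0,0,0,0,0,0],[0,0,0,0,0,0,0]]';python3 -m crank '[[0,0,-0.04,0,0,0,0],[0,0,-0.08,0,0,0,0],[0,0,-0.12,0,0,0,0],[0,0,-0.165,0,0,0,0],[0,0,-0.165,0,0,0,0]]';python3 -m crank '[[0,0,0,0,0,0,0],[0,0,0,0,0,0,0],[0,0,0,0,0,0,0]]'
python3 - <<'E'
from h import *
f=cams.grab_frame("wrist")
cv2.imwrite("pics/w6.png",f["image"][:,:,::-1])
for c,z in[("red",92),("orange",77)]:
  for x in rects(f,c,z,1000): print(*x)
for x in rects(f,"black",2,1500): print(*x)
go(437.3,7.3,1.571-.097)
E
```

```text
clock: 10.45
eef_pos: [592.1, -65.3, 58.5]
tcp_rot: [3.141, 0.0, 1.573]
contact_force: [-3.5, 0.5, 9.8]
opening: 0.615
grasp_force: 45.7
clock: 10.95
eef_pos: [592.0, -65.2, 57.3]
tcp_rot: [-3.142, -0.0, 1.573]
contact_force: [0.5, -1.0, 0.2]
opening: 0.999
grasp_force: 0.0
clock: 11.45
eef_pos: [595.5, -65.6, 228.9]
tcp_rot: [3.131, 0.001, 1.573]
contact_force: [0.2, 0.4, -0.1]
opening: 1.001
grasp_force: 0.0
clock: 11.75
eef_pos: [591.0, -65.1, 220.7]
tcp_rot: [-3.139, -0.0, 1.573]
contact_force: [-0.0, -0.1, -1.6]
opening: 1.002
grasp_force: 0.0
[ 592.3 -175. ] 83.6 54.1 0.033 [325. 340.]
[588.5 -65.5] 80.3 54.7 0.002 [321. 223.]
[ 583.5 -334.6] 908.4 234.5 -1.563 [324. 421.]
[599.8  46.7] 85.6 60.0 0.001 [331. 101.]
[610.8 120.9] 64.9 36.0 -1.57 [344.  20.]
dx dy mm [  72.7 -153.7] az 0.099 z 220.8 yaw 1.573 q6 -0.11
```

View pics/w6.png

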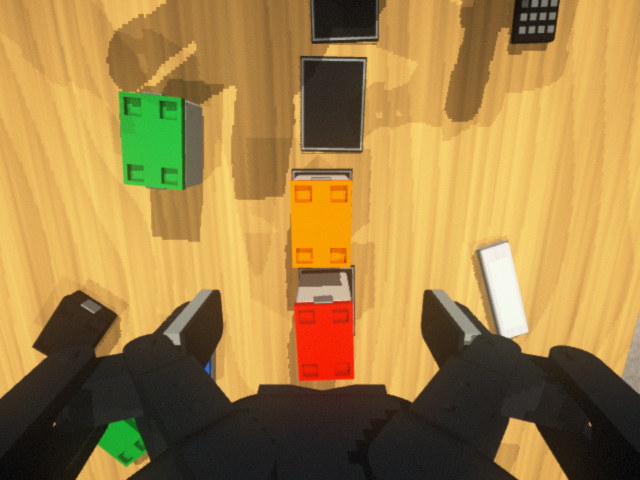

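The wrist view shows orange (322,223) centred on pad_3, with an even outline around it. Red (325,341) shows pad_4's outline only on its right (355). I'll check that in an enlarged crop.

Run:
```python
import cv2
im=cv2.imread("pics/w6.png")[160:390,270:380]
cv2.imwrite("pics/c2.png",cv2.resize(im[100:],None,fx=4.5,fy=4.5,interpolation=2))
```

```text
(no output)
```

View pics/c2.png

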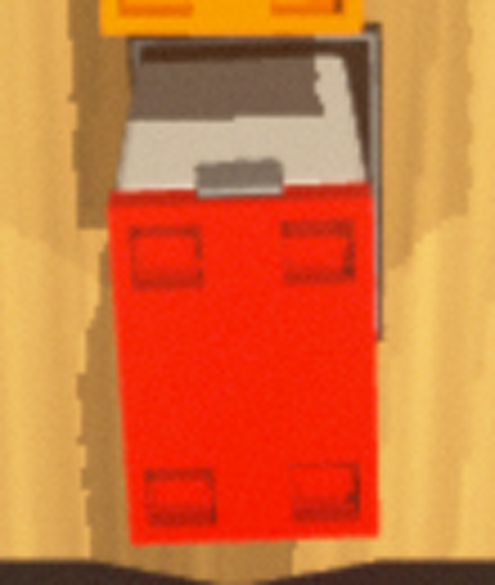

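Red's base leaves about 2 mm of pad on the left and 10 mm on the right, so it's 4 mm too far to -x. I'll regrip and shift it.

```bash
python3 -c "
from h import *
go(596.7,-178,1.611)"
```

```text
dx dy mm [-112.9    5.4] az -0.038 z 220.8 yaw 1.573 q6 -0.11
```

```bash
python3 -m crank '[[-0.04,0.002,0,0,0,-0.02,0],[-0.08,0.004,0,0,0,-0.038,0],[-0.113,0.005,0,0,0,-0.038,0],[-0.113,0.005,0.03,0,0,-0.038,0],[-0.113,0.005,0.06,0,0,-0.038,0]]';python3 -m crank '[[0,0,0.04,0,0,0,0],[0,0,0.075,0,0,0,0],[0,0,0.095,0,0,0,0],[0,0,0.095,0,0,0,0]]';python3 -c "
from h import *
go(596.7,-178,1.611)"
```

```text
clock: 12.3
eef_pos: [597.3, -179.6, 161.3]
tcp_rot: [3.141, 0.0, 1.609]
contact_force: [0.4, 0.3, -1.0]
opening: 0.997
grasp_force: 0.0
clock: 12.7
eef_pos: [594.3, -177.4, 63.2]
tcp_rot: [-3.135, -0.002, 1.611]
contact_force: [-0.2, 0.0, 0.1]
opening: 1.003
grasp_force: 0.0
dx dy mm [-0.7  2.4] az -0.0 z 63.2 yaw 1.611 q6 -0.33
```

```bash
python3 -m crank '[[0,0,0,0,0,0,0],[0,0,0,0,0,0,1],[0,0,0,0,0,0,1],[0,0,0,0,0,0,1],[0,0,0,0,0,0,1]]' 40;python3 -m crank '[[0,0,0,0,0,0,1],[0,0,0,0,0,0,1],[0,0,0,0,0,0,1]]';python3 -m crank '[[0,0,-0.008,0,0,0,1],[0,0.004,-0.008,0,0,0,1],[0,0.004,-0.008,0,0,0,1],[0,0.004,-0.008,0,0,0,1],[0,0.004,-0.008,0,0,0,1]]'
```

```text
clock: 13.2
eef_pos: [597.9, -178.5, 69.0]
tcp_rot: [3.14, 0.001, 1.611]
contact_force: [-2.1, 0.5, 5.8]
opening: 0.623
grasp_force: 40.9
clock: 13.5
eef_pos: [597.8, -178.4, 69.0]
tcp_rot: [3.14, 0.001, 1.611]
contact_force: [-3.1, 0.6, 6.0]
opening: 0.624
grasp_force: 40.9
clock: 14.0
eef_pos: [601.0, -177.9, 75.1]
tcp_rot: [-3.141, -0.0, 1.611]
contact_force: [-0.1, 1.2, -1.6]
opening: 0.622
grasp_force: 43.0
```

```bash
python3 -m crank '[[0,0.001,0.003,0,0,0,1],[0,0.001,0.006,0,0,0,1],[0,0.001,0.007,0,0,0,1],[0,0.001,0.007,0,0,0,1]]';python3 -m crank '[[0,0,0,0,0,0,0.3],[0,0,0,0,0,0,0.2],[0,0,0,0,0,0,0],[0,0,0,0,0,0,0],[0,0,0,0,0,0,0]]';python3 -m crank '[[0,0,-0.04,0,0,0,0],[0,0,-0.08,0,0,0,0],[0,0,-0.12,0,0,0,0],[0,0,-0.155,0,0,0,0],[0,0,-0.155,0,0,0,0]]';python3 -m crank '[[0.04,0,0,0,0,0,0],[0.06,0,0,0,0,0,0],[0.06,0,0,0,0,0,0],[0.06,0,0,0,0,0,0],[0.06,0,0,0,0,0,0]]'
python3 - <<'E'
from h import *
f=cams.grab_frame("wrist")
cv2.imwrite("pics/w7.png",f["image"][:,:,::-1])
for c,z in[("red",92),("orange",77),("green",60)]:
  for x in rects(f,c,z,1000): print(*x)
for x in rects(f,"black",2,1500): print(*x)
cv2.imwrite("pics/c3.png",cv2.resize(f["image"][120:390,260:390,::-1],None,fx=2.2,fy=2.2,interpolation=2))
go(437.3,7.3,1.571-.097)
E
```

```text
clock: 14.4
eef_pos: [602.3, -178.1, 69.0]
tcp_rot: [3.141, 0.0, 1.611]
contact_force: [-2.6, 1.2, 6.5]
opening: 0.623
grasp_force: 44.2
clock: 14.9
eef_pos: [602.2, -178.0, 68.3]
tcp_rot: [3.142, -0.0, 1.611]
contact_force: [0.2, 0.2, -0.2]
opening: 1.005
grasp_force: 0.0
clock: 15.4
eef_pos: [605.1, -178.9, 229.1]
tcp_rot: [3.133, 0.003, 1.611]
contact_force: [1.2, -0.4, 0.3]
opening: 1.003
grasp_force: 0.0
clock: 15.9
eef_pos: [599.8, -118.8, 223.0]
tcp_rot: [-3.141, 0.0, 1.611]
contact_force: [0.0, -0.1, -0.7]
opening: 1.002
grasp_force: 0.0
[ 596.4 -175.1] 81.2 53.9 0.04 [317. 286.]
[588.6 -65.6] 80.7 54.8 0.008 [312. 162.]
[437.7   6.5] 80.5 56.4 -0.1 [138.  68.]
[ 604.4 -379.8] 914.6 257.9 -1.529 [314. 413.]
[599.5  44.4] 84.2 62.5 0.021 [329.  45.]
dx dy mm [ 132.5 -157.4] az 0.136 z 223.0 yaw 1.61 q6 -0.24
```

View pics/c3.png

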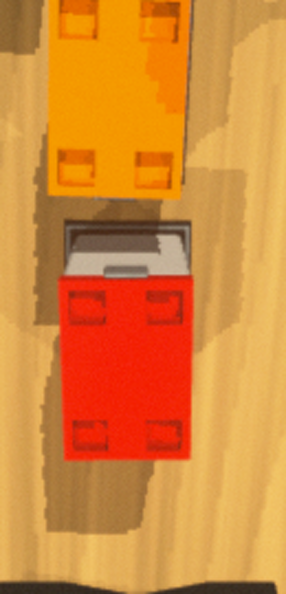

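Red is now centred on pad_4 (wrist: 596.4 against the pad's 596.1). Next is green.

```bash
python3 -m crank '[[0.033,-0.039,0,0,0,0.035,0],[0.066,-0.078,0,0,0,0.07,0],[0.1,-0.117,0,0,0,0.1,0],[0.13,-0.155,0,0,0,0.137,0],[0.13,-0.155,0,0,0,0.137,0]]';python3 -m crank '[[0,0,0,0,0,0,0],[0,0,0,0,0,0,0],[0,0,0,0,0,0,0]]'
python3 - <<'E'
from h import *
f=cams.grab_frame("wrist")
for c,z in[("green",60),("blue",30)]:
  for x in rects(f,c,z,1000): print(*x)
for x in rects(f,"black",2,1500): print(*x)
go(439,7,1.473)
E
```

```text
clock: 16.45
eef_pos: [434.9, 7.1, 222.7]
tcp_rot: [-3.138, -0.0, 1.473]
contact_force: [1.1, -0.3, -0.4]
opening: 1.001
grasp_force: 0.0
clock: 16.75
eef_pos: [440.9, 4.9, 223.5]
tcp_rot: [3.141, 0.0, 1.473]
contact_force: [-0.4, -0.6, 0.2]
opening: 1.002
grasp_force: 0.0
[436.5   6.5] 79.0 53.6 -0.098 [318. 217.]
[ 409.2 -268.8] 915.9 230.5 1.474 [320. 415.]
[598.4  46.4] 86.4 62.2 -0.013 [464. 156.]
[609.9 149.8] 91.5 65.8 0.039 [476.  49.]
dx dy mm [ 1.9 -1.9] az -0.0 z 223.3 yaw 1.473 q6 0.11
```

```bash
python3 -m crank '[[0.002,-0.002,0.045,0,0,0,0],[0.002,-0.002,0.09,0,0,0,0],[0.002,-0.002,0.14,0,0,0,0],[0.002,-0.002,0.182,0,0,0,0],[0.002,-0.002,0.182,0,0,0,0]]'; python3 -m crank '[[0,0,0,0,0,0,1],[0,0,0,0,0,0,1],[0,0,0,0,0,0,1],[0,0,0,0,0,0,1],[0,0,0,0,0,0,1]]' 40; python3 -m crank '[[0,0,0,0,0,0,1],[0,0,0,0,0,0,1]]';  python3 -m crank '[[0,0,-0.04,0,0,0,1],[0,0,-0.08,0,0,0,1],[0,0,-0.1,0,0,0,1],[0,0,-0.1,0,0,0,1],[0,0,-0.1,0,0,0,1]]';  python3 - <<'E'
from h import *
go(603.3,46.3,1.566)
E
```

```text
clock: 17.3
eef_pos: [434.3, 7.3, 36.8]
tcp_rot: [-3.132, 0.001, 1.473]
contact_force: [-1.3, 0.2, -0.4]
opening: 1.0
grasp_force: 0.0
clock: 17.8
eef_pos: [439.8, 7.8, 43.6]
tcp_rot: [3.137, -0.0, 1.474]
contact_force: [-1.9, 0.2, 10.9]
opening: 0.619
grasp_force: 42.1
clock: 18.0
eef_pos: [439.8, 7.8, 43.6]
tcp_rot: [3.137, -0.0, 1.474]
contact_force: [-1.6, -1.5, 10.9]
opening: 0.616
grasp_force: 42.1
clock: 18.5
eef_pos: [438.3, 7.8, 142.3]
tcp_rot: [3.139, -0.0, 1.474]
contact_force: [-0.6, -0.8, -1.4]
opening: 0.613
grasp_force: 43.9
dx dy mm [ 54.3 160.5] az -0.092 z 142.3 yaw 1.474 q6 0.11
```

```bash
python3 -m crank '[[0.014,0.04,0,0,0,-0.025,1],[0.028,0.08,0,0,0,-0.05,1],[0.042,0.12,0,0,0,-0.075,1],[0.055,0.16,0,0,0,-0.092,1],[0.055,0.16,0,0,0,-0.092,1]]';python3 -m crank '[[0,0,0,0,0,0,1],[0,0,0.03,0,0,0,1],[0,0,0.06,0,0,0,1],[0,0,0.08,0,0,0,1],[0,0,0.08,0,0,0,1]]'; python3 -m crank '[[0,0,0,0,0,0,1],[0,0,0,0,0,0,1]]'; python3 -c "
from h import *
go(603.3,47.3,1.566)"
```

```text
clock: 19.0
eef_pos: [606.7, 48.1, 139.9]
tcp_rot: [3.139, -0.0, 1.567]
contact_force: [0.4, -0.2, -1.9]
opening: 0.616
grasp_force: 43.9
clock: 19.5
eef_pos: [598.3, 46.5, 58.0]
tcp_rot: [-3.134, 0.001, 1.565]
contact_force: [-0.1, 0.6, -0.6]
opening: 0.617
grasp_force: 43.8
clock: 19.7
eef_pos: [602.8, 47.0, 62.6]
tcp_rot: [3.14, -0.0, 1.566]
contact_force: [0.7, 0.9, -0.8]
opening: 0.617
grasp_force: 43.8
dx dy mm [0.3 0.5] az -0.0 z 62.6 yaw 1.566 q6 0.08
```

```bash
python3 -m crank '[[0,0,0.008,0,0,0,1],[0,0,0.012,0,0,0,1],[0,0,0.015,0,0,0,1],[0,0,0.017,0,0,0,1],[0,0,0.017,0,0,0,1]]';python3 -m crank '[[0,0,0,0,0,0,1],[0,0,0,0,0,0,0.3],[0,0,0,0,0,0,0.2],[0,0,0,0,0,0,0],[0,0,0,0,0,0,0]]';python3 -m crank '[[0,0,0,0,0,0,0],[0,0,-0.04,0,0,0,0],[0,0,-0.08,0,0,0,0],[0,0,-0.12,0,0,0,0],[0,0,-0.16,0,0,0,0]]';python3 -m crank '[[0,0,0,0,0,0,0],[0,0,-0.02,0,0,0,0],[0,0,-0.02,0,0,0,0],[0,0,-0.02,0,0,0,0],[0,0,-0.02,0,0,0,0]]'
python3 - <<'E'
from h import *
f=cams.grab_frame("wrist")
cv2.imwrite("pics/w8.png",f["image"][:,:,::-1])
for c,z in[("orange",77),("green",62),("blue",30)]:
  for x in rects(f,c,z,1000): print(*x)
for x in rects(f,"black",2,1500): print(*x)
go(453.3,244,1.571+.221)
E
```

```text
clock: 20.2
eef_pos: [602.5, 47.1, 45.7]
tcp_rot: [-3.141, 0.0, 1.566]
contact_force: [-4.7, -0.6, 15.1]
opening: 0.616
grasp_force: 45.9
clock: 20.7
eef_pos: [602.4, 47.1, 44.2]
tcp_rot: [-3.141, -0.0, 1.566]
contact_force: [-0.1, 0.1, -0.3]
opening: 0.998
grasp_force: 0.0
clock: 21.2
eef_pos: [602.2, 47.0, 205.9]
tcp_rot: [-3.141, -0.0, 1.566]
contact_force: [0.4, -0.4, -0.1]
opening: 1.005
grasp_force: 0.0
clock: 21.7
eef_pos: [601.9, 47.0, 223.0]
tcp_rot: [-3.14, 0.0, 1.566]
contact_force: [0.8, 0.5, -0.3]
opening: 1.003
grasp_force: 0.0
[588.1 -64.1] 83.0 54.1 0.007 [310. 332.]
[599.1  45.9] 78.8 53.8 -0.005 [320. 220.]
[456.1 225.9] 55.6 44.2 -1.369 [161.  22.]
[ 593.5 -227. ] 914.6 231.8 1.57 [309. 419.]
[610.7 149.2] 90.4 62.3 0.026 [332. 110.]
dx dy mm [ 196.2 -149.5] az -0.226 z 223.0 yaw 1.566 q6 0.08
```

View pics/w8.png

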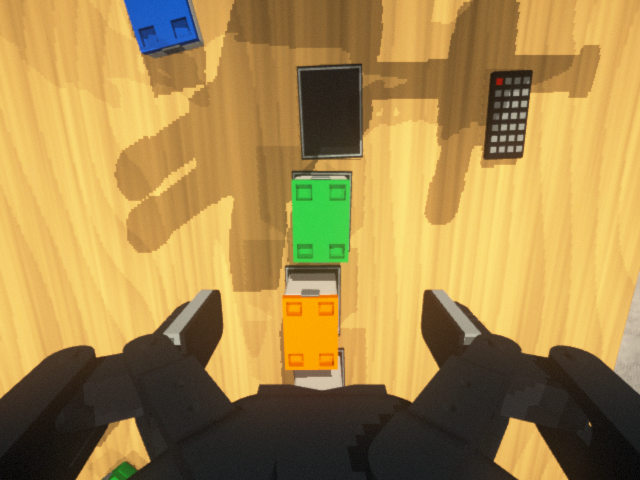

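Green sits centred on pad_2 (wrist: 599.1, 45.9 against the pad's ~599, 46.4). Pad_1 has corners at (298,66), (361,64), (363,156) and (302,159). Next is the +y blue box.

```bash
python3 -m crank '[[0.039,-0.03,0,0,0,-0.045,0],[0.078,-0.06,0,0,0,-0.09,0],[0.117,-0.09,0,0,0,-0.135,0],[0.157,-0.12,0,0,0,-0.18,0],[0.196,-0.149,0,0,0,-0.226,0]]';python3 -m crank '[[0,0,0,0,0,0,0],[0,0,0,0,0,0,0],[0,0,0,0,0,0,0],[0,0,0,0,0,0,0]]'
python3 - <<'E'
from h import *
f=cams.grab_frame("wrist")
cv2.imwrite("pics/w9.png",f["image"][:,:,::-1])
for c,z in[("blue",30)]:
  for x in rects(f,c,z,1000): print(*x)
for x in rects(f,"black",2,1500): print(*x)
b=[x for x in rects(f,"blue",30,1000)][0]
go(b[0][0]+2,b[0][1],1.571+b[3])
g=dict(f);s=r.sense()
g["position"]=None
E
```

```text
clock: 22.25
eef_pos: [452.7, 244.9, 223.6]
tcp_rot: [-3.141, 0.0, 1.793]
contact_force: [1.2, 0.4, -0.1]
opening: 0.999
grasp_force: 0.0
clock: 22.65
eef_pos: [455.2, 242.8, 224.1]
tcp_rot: [-3.141, 0.0, 1.79]
contact_force: [0.1, 0.1, 0.4]
opening: 1.003
grasp_force: 0.0
[451.1 244.9] 79.4 53.2 0.22 [320. 210.]
[500.5  12.9] 917.1 313.4 -1.35 [330. 404.]
dx dy mm [ 2.5 -1.5] az -0.001 z 224.1 yaw 1.79 q6 0.27
```

```bash
python3 -m crank '[[0.002,-0.002,0.045,0,0,0,0],[0.002,-0.002,0.09,0,0,0,0],[0.002,-0.002,0.135,0,0,0,0],[0.002,-0.002,0.17,0,0,0,0],[0.002,-0.002,0.185,0,0,0,0]]'; python3 -m crank '[[0,0,0.005,0,0,0,0],[0,0,0.01,0,0,0,0],[0,0,0.015,0,0,0,0],[0,0,0.015,0,0,0,0],[0,0,0.015,0,0,0,0]]'; python3 -m crank '[[0,0,0,0,0,0,1],[0,0,0,0,0,0,1],[0,0,0,0,0,0,1],[0,0,0,0,0,0,1],[0,0,0,0,0,0,1]]' 40; python3 -m crank '[[0,0,0,0,0,0,1],[0,0,0,0,0,0,1]]'
```

```text
clock: 23.2
eef_pos: [450.8, 243.4, 36.1]
tcp_rot: [-3.137, 0.001, 1.79]
contact_force: [-0.2, 0.3, 0.2]
opening: 0.996
grasp_force: 0.0
clock: 23.7
eef_pos: [452.6, 245.5, 25.0]
tcp_rot: [3.14, -0.0, 1.792]
contact_force: [0.4, 0.2, 0.1]
opening: 0.998
grasp_force: 0.0
clock: 24.2
eef_pos: [452.1, 245.3, 24.4]
tcp_rot: [3.142, -0.0, 1.792]
contact_force: [-0.9, 0.1, -0.4]
opening: 0.141
grasp_force: 0.0
clock: 24.4
eef_pos: [452.1, 245.3, 24.4]
tcp_rot: [-3.142, -0.0, 1.792]
contact_force: [-0.7, -0.5, -1.1]
opening: 0.001
grasp_force: 0.0
```

Run:
```python
from h import *
f=cams.grab_frame("wrist")
cv2.imwrite("pics/w10.png",f["image"][:,:,::-1])
```

```text
(no output)
```

View pics/w10.png

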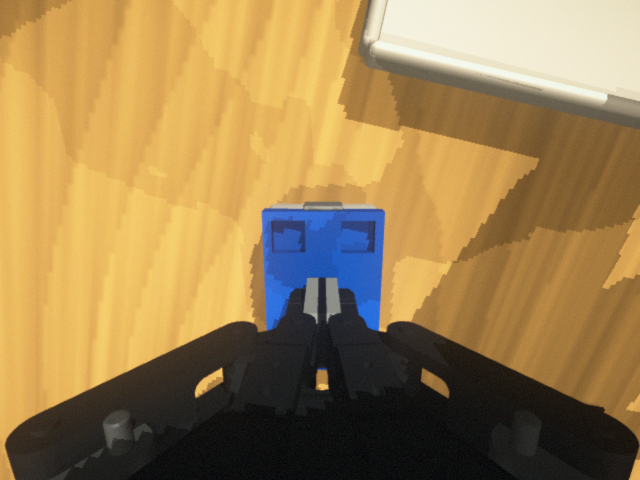

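The view shows the fingers shut over the lid (tips near (322,300)) with the box below, apparently undisturbed. I'll check the geometry by projecting the TCP.

Run:
```python
from h import *
f=cams.grab_frame("wrist");s=r.sense();print(s["eef_pos"],s["contact_force"],s["opening"],f["position"])
Rm=R.from_euler("xyz",s["tcp_rot"]).as_matrix();Rc=R.from_euler("xyz",f["orientation"]).as_matrix()
for z in(-20,-13,0,19):
  for x in (-11,11):
    p=s["eef_pos"]+Rm@np.array([x,0,z]);c=Rc.T@(p-f["position"]);print(z,x,(c[:2]/c[2]*f["fx"]+[f["cx"],f["cy"]]).round())
p=ray(f,[[263,209],[385,209]],30);print(np.linalg.norm(p[0]-p[1]),p, (p-s["eef_pos"])@Rm)
```

```text
[452.07176931 245.3166291   24.35629544] [ 0.51830977  0.63674837 -0.39069959] -0.004609025958073989 [436.86995618 308.94910524 173.82239428]
-20 -11 [324. 332.]
-20 11 [324. 285.]
-13 -11 [324. 323.]
-13 11 [324. 278.]
0 -11 [324. 310.]
0 11 [324. 268.]
19 -11 [324. 294.]
19 11 [324. 256.]
53.30378304646984 [[417.16027499 278.90103365  30.        ]
 [469.16484085 290.59797415  30.        ]] [[ 40.4214791  -26.69887831  -5.64357961]
 [ 40.43169657  26.60490368  -5.64638977]]
```

The visible tips project to about 13 mm behind the reported TCP, so they're at z≈37, above the 30 mm lid. The stated overhang is about 30 mm too long here. I'll open and go deeper in small steps while watching the force.

```bash
python3 -m crank '[[0,0,-0.005,0,0,0,0.5],[0,0,-0.005,0,0,0,0],[0,0,-0.005,0,0,0,0],[0,0,-0.005,0,0,0,0],[0,0,-0.005,0,0,0,0]]';python3 -m crank '[[0,0,0.01,0,0,0,0],[0,0,0.014,0,0,0,0],[0,0,0.018,0,0,0,0],[0,0,0.02,0,0,0,0],[0,0,0.02,0,0,0,0]]';python3 -m crank '[[0,0,0.004,0,0,0,0],[0,0,0.007,0,0,0,0],[0,0,0.009,0,0,0,0],[0,0,0.01,0,0,0,0],[0,0,0.01,0,0,0,0]]'
python3 - <<'E'
from h import *
f=cams.grab_frame("wrist");s=r.sense()
cv2.imwrite("pics/w11.png",f["image"][:,:,::-1])
E
```

```text
clock: 25.0
eef_pos: [452.1, 245.3, 29.4]
tcp_rot: [-3.142, -0.0, 1.792]
contact_force: [-0.4, 0.4, -0.2]
opening: 0.847
grasp_force: 0.0
clock: 25.5
eef_pos: [451.8, 245.2, 8.9]
tcp_rot: [-3.141, 0.0, 1.792]
contact_force: [-0.2, 0.0, -0.5]
opening: 1.004
grasp_force: 0.0
clock: 26.0
eef_pos: [452.0, 245.3, -0.7]
tcp_rot: [-3.141, 0.0, 1.792]
contact_force: [-0.2, 0.3, 0.7]
opening: 1.003
grasp_force: 0.0
```

View pics/w11.png

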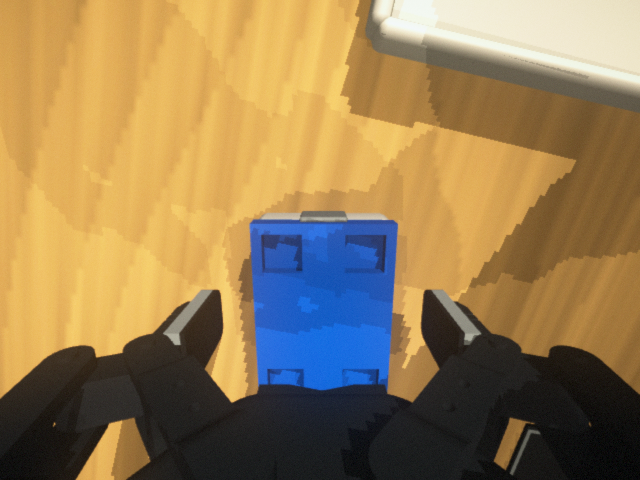

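The fingers straddle the lid (250..397) with no contact so far. I'll go a little lower and close.

```bash
python3 -m crank '[[0,0,0.003,0,0,0,0],[0,0,0.005,0,0,0,0],[0,0,0.006,0,0,0,0.1],[0,0,0.006,0,0,0,0.3],[0,0,0.006,0,0,0,0.35]]' 40; python3 -m crank '[[0,0,0,0,0,0,0.4],[0,0,0,0,0,0,0.45],[0,0,0,0,0,0,0.5],[0,0,0,0,0,0,1],[0,0,0,0,0,0,1]]'
```

```text
clock: 26.55
eef_pos: [452.0, 245.3, -6.7]
tcp_rot: [-3.141, 0.0, 1.792]
contact_force: [0.7, -0.3, -0.6]
opening: 0.649
grasp_force: 0.0
clock: 27.05
eef_pos: [452.2, 245.4, -6.4]
tcp_rot: [3.141, -0.0, 1.792]
contact_force: [-0.5, -0.7, 5.7]
opening: 0.625
grasp_force: 42.2
```

```bash
python3 -m crank '[[0,0,-0.03,0,0,0,1],[0,0,-0.07,0,0,0,1],[0,0,-0.1,0,0,0,1],[0,0,-0.1,0,0,0,1],[0,0,-0.1,0,0,0,1]]'
python3 - <<'E'
from h import *
f=cams.grab_frame("wrist");s=r.sense()
Rm=R.from_euler("xyz",s["tcp_rot"]).as_matrix();Rc=R.from_euler("xyz",f["orientation"]).as_matrix()
T=Rm.T@(f["position"]-s["eef_pos"]);Q=Rm.T@Rc
R8=R.from_euler("xyz",[-3.1405,0,1.566]).as_matrix()
g=dict(f);g["position"]=np.array([601.9,47,223.])+R8@T;g["orientation"]=R.from_matrix(R8@Q).as_euler("xyz")
p=ray(g,[[298,66],[361,64],[363,156],[302,159]],2)[:,:2];print(p,p.mean(0))
d=(p[0]+p[1]-p[2]-p[3]);print("th",np.arctan2(-d[0],d[1]))
for x in rects(f,"black",2,1500): print(*x)
go(612.5,149.3,1.571+.02)
E
```

```text
clock: 27.55
eef_pos: [452.2, 245.4, 93.5]
tcp_rot: [3.141, -0.0, 1.792]
contact_force: [-0.8, -0.7, -1.0]
opening: 0.621
grasp_force: 42.8
[[578.22737962 194.86225748]
 [642.05129104 196.38856644]
 [646.55662051 106.00676789]
 [580.43796793 103.16477411]] [611.81831477 150.10559148]
th 0.03686786647829128
[478.9 111.8] 594.5 188.2 -1.349 [319. 414.]
dx dy mm [-128.7  136.1] az 0.201 z 92.6 yaw 1.792 q6 0.27
```

```bash
python3 -m crank '[[-0.03,0.032,0,0,0,0.047,1],[-0.06,0.064,0,0,0,0.094,1],[-0.09,0.096,0,0,0,0.14,1],[-0.129,0.138,0,0,0,0.188,1],[-0.129,0.138,0,0,0,0.188,1]]';python3 -m crank '[[0,0,0.02,0,0,0,1],[0,0,0.05,0,0,0,1],[0,0,0.075,0,0,0,1],[0,0,0.075,0,0,0,1],[0,0,0.075,0,0,0,1]]'; python3 -m crank '[[0,0,0,0,0,0,1],[0,0,0,0,0,0,1]]'; python3 -c "
from h import *
go(614.2,149.4,1.604)"
```

```text
clock: 28.1
eef_pos: [618.6, 146.9, 91.5]
tcp_rot: [3.141, 0.001, 1.6]
contact_force: [0.6, -0.5, -1.8]
opening: 0.624
grasp_force: 42.8
clock: 28.6
eef_pos: [613.8, 149.7, 17.2]
tcp_rot: [-3.139, 0.001, 1.604]
contact_force: [-0.1, 0.2, -0.5]
opening: 0.623
grasp_force: 42.7
clock: 28.8
eef_pos: [615.8, 150.0, 19.7]
tcp_rot: [3.14, -0.0, 1.604]
contact_force: [-0.6, 0.9, -0.6]
opening: 0.626
grasp_force: 42.7
dx dy mm [-0.6 -1.7] az -0.0 z 19.7 yaw 1.604 q6 0.2
```

```bash
python3 -m crank '[[-0.001,-0.001,0.01,0,0,0,1],[-0.001,-0.001,0.018,0,0,0,1],[-0.001,-0.001,0.021,0,0,0,1],[-0.001,-0.001,0.023,0,0,0,1],[-0.001,-0.001,0.023,0,0,0,1]]';python3 -m crank '[[0,0,0,0,0,0,1],[0,0,0,0,0,0,1]]'
```

```text
clock: 29.3
eef_pos: [613.7, 148.5, -4.4]
tcp_rot: [-3.141, 0.0, 1.604]
contact_force: [-2.4, -1.4, 4.3]
opening: 0.631
grasp_force: 43.4
clock: 29.5
eef_pos: [613.7, 148.6, -4.4]
tcp_rot: [-3.141, 0.0, 1.604]
contact_force: [-2.4, -0.6, 5.8]
opening: 0.625
grasp_force: 43.4
```

Blue 1 is down. I'll release, rise and look.

```bash
python3 -m crank '[[0,0,0,0,0,0,0.3],[0,0,0,0,0,0,0.2],[0,0,0,0,0,0,0],[0,0,0,0,0,0,0],[0,0,0,0,0,0,0]]';python3 -m crank '[[0,0,-0.04,0,0,0,0],[0,0,-0.08,0,0,0,0],[0,0,-0.12,0,0,0,0],[0,0,-0.17,0,0,0,0],[0,0,-0.21,0,0,0,0]]';python3 -m crank '[[0,0,0,0,0,0,0],[0,0,0,0,0,0,0],[0,0,0,0,0,0,0],[0,0,0,0,0,0,0]]'
python3 - <<'E'
from h import *
f=cams.grab_frame("wrist")
cv2.imwrite("pics/w12.png",f["image"][:,:,::-1])
for c,z in[("green",62),("blue",32)]:
  for x in rects(f,c,z,1000): print(*x)
s=r.sense();print(s["eef_pos"],s["tcp_rot"])
cv2.imwrite("pics/c4.png",cv2.resize(f["image"][140:340,230:410,::-1],None,fx=3,fy=3,interpolation=2))
go(430.8,-250.9,1.571-.097)
E
```

```text
clock: 30.0
eef_pos: [614.1, 148.7, -4.7]
tcp_rot: [-3.142, 0.0, 1.604]
contact_force: [0.7, 0.3, -0.9]
opening: 1.003
grasp_force: 0.0
clock: 30.5
eef_pos: [614.3, 148.8, 208.2]
tcp_rot: [3.14, -0.0, 1.604]
contact_force: [1.3, -0.1, -0.7]
opening: 1.0
grasp_force: 0.0
clock: 30.9
eef_pos: [613.1, 148.4, 203.6]
tcp_rot: [-3.139, 0.001, 1.604]
contact_force: [1.3, -0.5, -0.1]
opening: 1.005
grasp_force: 0.0
[599.2  46.7] 82.8 53.8 -0.001 [306. 325.]
[612.5 148. ] 79.1 54.0 0.034 [323. 217.]
[613.18415737 148.48102477 203.68419426] [-3.13887677e+00  5.87239959e-04  1.60389870e+00]
dx dy mm [-393.1 -195.5] az 0.13 z 203.7 yaw 1.604 q6 0.2
```

View pics/c4.png

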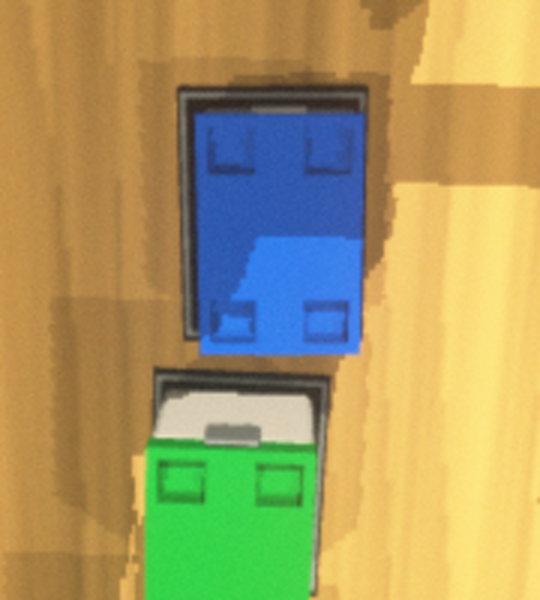

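Blue 1 sits inside pad_1's outline, about 1.5 mm off centre, which is fine. Blue 2 is next.

```bash
python3 -m crank '[[-0.04,-0.02,0,0,0,0.013,0],[-0.08,-0.04,0,0,0,0.026,0],[-0.12,-0.06,0,0,0,0.04,0],[-0.16,-0.08,0,0,0,0.052,0],[-0.2,-0.1,0,0,0,0.065,0]]';python3 -m crank '[[-0.04,-0.016,-0.01,0,0,0.013,0],[-0.08,-0.032,-0.02,0,0,0.026,0],[-0.12,-0.048,-0.02,0,0,0.04,0],[-0.16,-0.064,-0.02,0,0,0.052,0],[-0.18,-0.08,-0.02,0,0,0.065,0]]'; python3 -m crank '[[0,0,0,0,0,0,0],[0,0,0,0,0,0,0],[0,0,0,0,0,0,0],[0,0,0,0,0,0,0]]';python3 - <<'E'
from h import *
f=cams.grab_frame("wrist")
cv2.imwrite("pics/w13.png",f["image"][:,:,::-1])
for c,z in[("blue",30)]:
  for x in rects(f,c,z,1000):
    print(*x)
    if 60<x[1]<100: go(x[0][0]+2,x[0][1],1.571+x[3])
E
```

```text
clock: 31.45
eef_pos: [519.3, -55.8, 204.4]
tcp_rot: [-3.14, -0.0, 1.539]
contact_force: [1.1, -0.1, 0.2]
opening: 1.0
grasp_force: 0.0
clock: 31.95
eef_pos: [433.8, -234.3, 224.7]
tcp_rot: [-3.141, 0.0, 1.472]
contact_force: [0.1, 0.1, 0.5]
opening: 1.001
grasp_force: 0.0
clock: 32.35
eef_pos: [435.5, -231.0, 225.2]
tcp_rot: [-3.141, -0.0, 1.475]
contact_force: [0.7, 0.5, 0.2]
opening: 1.0
grasp_force: 0.0
[ 429.1 -251.2] 79.1 52.7 -0.095 [318. 232.]
dx dy mm [-20.5  -2.4] az -0.001 z 225.2 yaw 1.475 q6 -0.4
```

```bash
python3 -m crank '[[-0.02,-0.0025,0.045,0,0,0,0],[-0.02,-0.0025,0.09,0,0,0,0],[-0.02,-0.0025,0.135,0,0,0,0],[-0.02,-0.0025,0.175,0,0,0,0],[-0.02,-0.0025,0.19,0,0,0,0]]'; python3 -m crank '[[0,0,0.01,0,0,0,0],[0,0,0.02,0,0,0,0],[0,0,0.03,0,0,0,0],[0,0,0.037,0,0,0,0],[0,0,0.04,0,0,0,0]]'; python3 -m crank '[[0,0,0,0,0,0,0],[0,0,0,0,0,0,0],[0,0,0,0,0,0,0]]'
python3 - <<'E'
from h import *
f=cams.grab_frame("wrist");s=r.sense()
m=mask(f["image"],"blue");ys,xs=np.where(cv2.erode(m,np.ones((9,9)))>0)
u0,u1,v=xs.min()-4,xs.max()+5,ys.min()-4
p=ray(f,[[u0,v],[u1,v]],30);Rm=R.from_euler("xyz",s["tcp_rot"]).as_matrix()
print(u0,u1,v,(p-s["eef_pos"])@Rm)
E
```

```text
clock: 32.9
eef_pos: [428.9, -249.7, 31.9]
tcp_rot: [-3.137, -0.002, 1.475]
contact_force: [0.2, 0.4, 1.3]
opening: 1.001
grasp_force: 0.0
clock: 33.4
eef_pos: [430.7, -251.5, -4.9]
tcp_rot: [3.141, 0.0, 1.474]
contact_force: [-0.8, -1.1, 0.9]
opening: 0.997
grasp_force: 0.0
clock: 33.7
eef_pos: [430.8, -251.7, -4.2]
tcp_rot: [3.141, 0.0, 1.474]
contact_force: [0.3, 0.2, 0.1]
opening: 0.998
grasp_force: 0.0
245 395 220 [[ 41.12568075 -27.90700826 -34.23537446]
 [ 41.13381851  25.08638782 -34.19741077]]
```

```bash
python3 -m crank '[[0,0,0.002,0,0,0,0.3],[0,0,0.002,0,0,0,0.4],[0,0,0.002,0,0,0,0.45],[0,0,0.002,0,0,0,1],[0,0,0.002,0,0,0,1]]' 40; python3 -m crank '[[0,0,0,0,0,0,1],[0,0,0,0,0,0,1],[0,0,0,0,0,0,1]]'; python3 -m crank '[[0,0,-0.03,0,0,0,1],[0,0,-0.07,0,0,0,1],[0,0,-0.11,0,0,0,1],[0,0,-0.14,0,0,0,1],[0,0,-0.14,0,0,0,1]]'; python3 -c "
from h import *
go(613.7,148,1.604)"
```

```text
clock: 34.25
eef_pos: [430.6, -251.5, -6.5]
tcp_rot: [3.142, 0.0, 1.474]
contact_force: [-0.2, 0.7, 3.8]
opening: 0.629
grasp_force: 41.8
clock: 34.55
eef_pos: [430.6, -251.5, -6.5]
tcp_rot: [3.141, 0.0, 1.474]
contact_force: [-0.4, 0.4, 4.5]
opening: 0.627
grasp_force: 41.9
clock: 35.05
eef_pos: [432.8, -252.8, 137.1]
tcp_rot: [3.135, 0.003, 1.474]
contact_force: [-0.4, 0.6, -0.8]
opening: 0.621
grasp_force: 43.1
dx dy mm [416.5 141.2] az -0.13 z 137.1 yaw 1.474 q6 -0.43
```

```bash
python3 -m crank '[[0.042,0.014,0,0,0,-0.013,1],[0.084,0.028,0,0,0,-0.026,1],[0.126,0.042,0,0,0,-0.039,1],[0.168,0.056,0,0,0,-0.052,1],[0.21,0.07,0,0,0,-0.065,1]]';python3 -m crank '[[0.042,0.0145,0,0,0,-0.013,1],[0.084,0.029,0,0,0,-0.026,1],[0.126,0.0435,0,0,0,-0.039,1],[0.168,0.058,0,0,0,-0.052,1],[0.19,0.065,0,0,0,-0.065,1]]';python3 -m crank '[[0,0,0,0,0,0,1],[0,0,0,0,0,0,1],[0,0,0,0,0,0,1],[0,0,0,0,0,0,1]]'; python3 -c "
from h import *
go(613.7,148,1.604)"
```

```text
clock: 35.55
eef_pos: [520.3, -47.5, 132.1]
tcp_rot: [-3.14, -0.0, 1.539]
contact_force: [1.3, -0.3, -0.6]
opening: 0.629
grasp_force: 43.0
clock: 36.05
eef_pos: [592.0, 141.7, 131.8]
tcp_rot: [-3.141, -0.0, 1.606]
contact_force: [0.6, -0.8, -0.5]
opening: 0.623
grasp_force: 42.9
clock: 36.45
eef_pos: [591.1, 137.4, 133.0]
tcp_rot: [-3.141, 0.0, 1.603]
contact_force: [0.5, -1.0, -1.9]
opening: 0.629
grasp_force: 42.9
dx dy mm [ 9.9 22.9] az -0.001 z 133.0 yaw 1.603 q6 0.19
```

```bash
python3 -m crank '[[0.005,0.012,0,0,0,0,1],[0.01,0.0225,0,0,0,0,1],[0.01,0.0225,0.03,0,0,0,1],[0.01,0.0225,0.06,0,0,0,1],[0.01,0.0225,0.085,0,0,0,1]]';python3 -m crank '[[0,0,0,0,0,0,1],[0,0,0,0,0,0,1],[0,0,0,0,0,0,1],[0,0,0,0,0,0,1]]';python3 -c "
from h import *
go(613.7,148,1.604)"
```

```text
clock: 36.95
eef_pos: [614.7, 149.5, 47.2]
tcp_rot: [3.141, -0.0, 1.604]
contact_force: [-0.4, -0.4, -0.9]
opening: 0.628
grasp_force: 43.1
clock: 37.35
eef_pos: [615.1, 149.6, 50.1]
tcp_rot: [3.139, -0.001, 1.604]
contact_force: [-0.7, -0.1, -0.5]
opening: 0.628
grasp_force: 42.9
dx dy mm [-1.5 -1.4] az -0.0 z 50.1 yaw 1.604 q6 0.2
```

```bash
python3 -m crank '[[-0.0015,-0.0015,0.008,0,0,0,1],[-0.0015,-0.0015,0.016,0,0,0,1],[-0.0015,-0.0015,0.02,0,0,0,1],[-0.0015,-0.0015,0.02,0,0,0,1],[-0.0015,-0.0015,0.02,0,0,0,1]]';python3 -m crank '[[0,0,0,0,0,0,1],[0,0,0,0,0,0,1],[0,0,0,0,0,0,1]]';python3 -c "
from h import *
go(613.7,148,1.604)"
```

```text
clock: 37.85
eef_pos: [612.2, 147.7, 28.1]
tcp_rot: [-3.141, 0.0, 1.604]
contact_force: [-0.1, 0.3, -1.7]
opening: 0.626
grasp_force: 42.9
clock: 38.15
eef_pos: [612.5, 147.8, 28.6]
tcp_rot: [3.141, -0.0, 1.604]
contact_force: [-0.2, 0.3, -2.1]
opening: 0.621
grasp_force: 42.9
dx dy mm [0.2 1.3] az -0.0 z 28.6 yaw 1.604 q6 0.2
```

```bash
python3 -m crank '[[0,0.001,0.002,0,0,0,1],[0,0.001,0.004,0,0,0,1],[0,0.001,0.006,0,0,0,1],[0,0.001,0.008,0,0,0,1],[0,0.001,0.008,0,0,0,1]]';python3 -m crank '[[0,0,0,0,0,0,1],[0,0,0,0,0,0,1]]'
```

```text
clock: 38.65
eef_pos: [613.9, 147.9, 20.6]
tcp_rot: [3.14, -0.0, 1.604]
contact_force: [1.9, 0.1, 1.8]
opening: 0.626
grasp_force: 43.3
clock: 38.85
eef_pos: [613.8, 147.8, 20.6]
tcp_rot: [3.141, -0.0, 1.604]
contact_force: [1.1, -0.1, 1.9]
opening: 0.628
grasp_force: 43.3
```

Reached z = 20.6 with low force, so the feet are in the recesses. I'll release, rise and check.

```bash
python3 -m crank '[[0,0,0,0,0,0,0.3],[0,0,0,0,0,0,0.2],[0,0,0,0,0,0,0],[0,0,0,0,0,0,0],[0,0,0,0,0,0,0]]';python3 -m crank '[[0,0,-0.04,0,0,0,0],[0,0,-0.08,0,0,0,0],[0,0,-0.12,0,0,0,0],[0,0,-0.16,0,0,0,0],[0,0,-0.19,0,0,0,0]]';python3 -m crank '[[-0.05,0,0,0,0,0,0],[-0.08,0,0,0,0,0,0],[-0.08,0,0,0,0,0,0],[-0.08,0,0,0,0,0,0],[-0.08,0,0,0,0,0,0]]';python3 -m crank '[[0,0,0,0,0,0,0]]'
python3 - <<'E'
from h import *
f=cams.grab_frame("wrist")
cv2.imwrite("pics/w14.png",f["image"][:,:,::-1])
for c,z in[("orange",77),("green",62),("blue",57)]:
  for x in rects(f,c,z,1000): print(c,*x)
f=cams.grab_frame("top")
for c,z in[("orange",77),("green",62),("blue",57),("red",92)]:
  for x in rects(f,c,z,150,1500): print("top",c,*x)
f2=cams.grab_frame("scene")
a=cv2.resize(cams.grab_frame("wrist")["image"][0:330,220:420],(360,594));b=cv2.resize(f2["image"][200:330,280:420],(430,400),interpolation=2)
o=np.zeros((594,790,3),np.uint8);o[:,:360]=a;o[:400,360:]=b
cv2.imwrite("pics/final.png",o[:,:,::-1])
E
```

```text
clock: 39.35
eef_pos: [613.2, 147.8, 20.3]
tcp_rot: [-3.141, 0.0, 1.604]
contact_force: [0.6, 0.5, 0.5]
opening: 0.997
grasp_force: 0.0
clock: 39.85
eef_pos: [613.8, 147.9, 213.2]
tcp_rot: [3.139, -0.0, 1.604]
contact_force: [0.8, -0.0, 0.9]
opening: 0.998
grasp_force: 0.0
clock: 40.35
eef_pos: [615.8, 68.4, 210.2]
tcp_rot: [-3.141, -0.0, 1.604]
contact_force: [0.0, -0.3, 0.3]
opening: 1.002
grasp_force: 0.0
clock: 40.45
eef_pos: [615.8, 68.7, 210.2]
tcp_rot: [-3.141, -0.0, 1.605]
contact_force: [-0.2, 0.1, 0.4]
opening: 1.004
grasp_force: 0.0
orange [588.8 -58.8] 73.6 55.0 0.006 [291. 353.]
green [599.7  46. ] 81.0 53.8 -0.002 [304. 245.]
blue [612.4 147.3] 79.5 53.9 0.03 [322. 131.]
top orange [1071.5  283.2] 242.1 39.3 1.413 [216.  40.]
top orange [1162.5  540.2] 81.0 63.4 1.271 [129.  11.]
top green [ 332.  -341.8] 77.4 51.1 0.714 [440. 298.]
top green [603.4  40.1] 42.9 42.5 1.567 [304. 203.]
top blue [615.  123.9] 54.6 32.5 -1.497 [274. 199.]
top red [ 225.8 -590.3] 151.2 66.9 -1.27 [534. 336.]
top red [ 598.3 -175.9] 80.5 54.5 0.044 [381. 202.]
```

View pics/final.png

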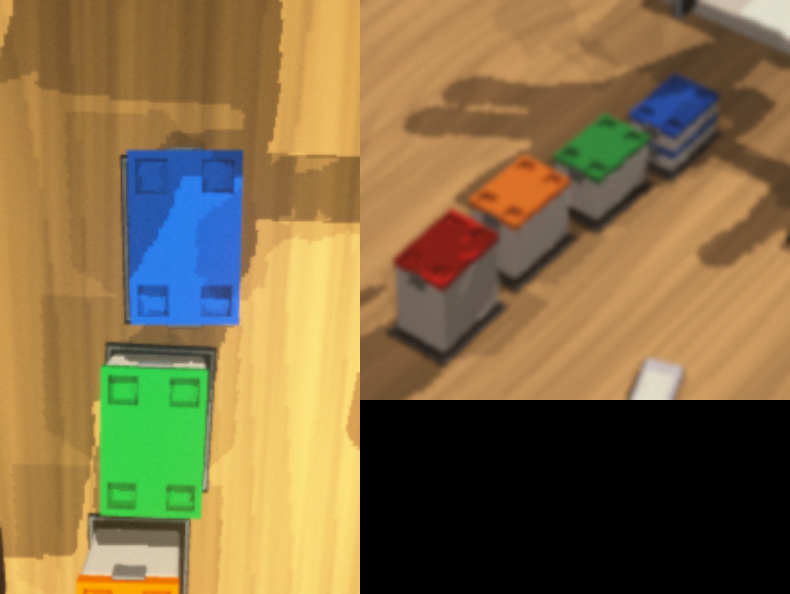

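The final view shows the two blue boxes stacked and settled on pad_1, then green, orange and red, all upright inside their pad outlines. The gripper is clear at 210 mm, so I'll hand in.

```bash
python3 -c "
from rig import sign_off
print(sign_off())"
```

```text
the job is handed in; nothing more can be done
None
```

The job is handed in at about 41 s on the robot clock: the two blue low boxes are stacked on pad_1 nearest the microscope, with green on pad_2, orange on pad_3 and red on pad_4, all upright and by my measurements within about 2 mm of their pad centres.

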